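Snap the sealing cap onto the console's wide cable collar and hold it down

ROBOT

A 7-joint arm with a two-finger parallel gripper is mounted at the origin on the work surface. World frame = base frame: x ahead of the robot, y to its left, z up, the work surface at z = 0. Lengths are in m, angles in rad, forces in N, time in s.
With the tool pointing down it reaches from about 0.425 to 0.875 m from the base axis. Payload 8.4 kg.
Tool frame: the origin (TCP) lies at the very end of the fingers, on their centre line; the grasp point (between the pads) lies 19 mm behind it; z points along the fingers, x is the direction in which the jaws open and shut, and the axes are right-handed (so a half turn about z gives the same grasp; the last joint's range is limited). The gripper opens to 85 mm and grips with 20 to 120 N. Pads are 22 mm wide; open, the fingers measure 114 mm over their backs; the gripper's body (76 mm by 85 mm) begins 54 mm behind the grasp point. The pads swing forward as they close: fully open they stand 13 mm farther back than shut.
Start: joints at [-1.286, 0.333, 0.04, 1.465, -0.013, 1.343, -0.059], TCP at [0.243, 0.603, 0.231] pointing down, gripper open.
Joint ranges: [-2.58, 2.58], [-0.38, 2.09], [-1.3, 1.39], [0.25, 2.4], [-1.5, 4.64], [0.08, 2.09], [-2.65, 2.65]. Speed limits (rad/s): [2.22, 2.22, 2.79, 2.79, 3.14, 3.14, 3.14].

INTERFACE

Orientations are given as a unit quaternion [x, y, z, w].
In Python, from workcell import ctrl gives the robot as it stands.
- The arm moves only by the tool play_rows, never from a script. Its argument "deltas" is one flat list of numbers, 4 for each row, row after row: the shift along the tool's x, y, z in units of 3 cm (1.0 is 3 cm), then the turn about the tool's z in units of 5 degrees (1.0 is 5 degrees). A call has 1 to 5 rows; each row shifts and turns the commanded pose from where the row before left it, along the tool's axes as they then stand; what a row does not reach is not made up. A row lasts 1/10 s, in which the tool goes at most 50 mm and 8.59 degrees, less where a joint would pass 70% of its speed; a pose out of reach is approached as far as the arm can. A call with a number of a shift or a turn outside -1 to 1 is refused whole. A call with a gripper value outside its range is refused whole. "hand" is the gripper command: -1 is shut, 1 is fully open, values between are in proportion, set as the call begins (left out, the last holds). The fingers move at their own pace and stop on an object; "grip_force" is the grip in N (left out, the last holds). Time passes only in rows, so rows that do not move let the fingers close. It gives the time, the measured TCP pose, the force and the opening at its end, in the units of the state.
- ctrl.observe(): the state, without advancing time (a new reading comes with each control period).
- ctrl.grab_frame(name): name is "side" or "top" or "wrist"; returns a dict with "pixels" (384x512x3 uint8, blue, green, red), "fx", "fy", "cx", "cy" (pixels), "R" (3x3) and "t" (3): a world point X has camera coordinates R X + t. Camera axes: x right, y down, z forward; pixel columns grow to the right and rows downward; lengths in m; the calibration is good to about 2 mm. The wrist camera is an equidistant fisheye: a pixel r from the principal point sees the ray r / f radians off the axis. A picture is of the moment at which its call begins. There is no depth.
- ctrl.finish_job(): hands the job in, once; it reports no verdict.
The state is a dict: "time_s": time; "qpos": joint angles; "qvel": joint speeds; "joint_torque": joint torques, N m; "tool_pos": TCP position; "orientation": TCP orientation; "contact_force": force on the tool from outside, world axes, zero at the start; "moment": the same for the moment, N m; "width": finger opening in m.
Only numpy, scipy, OpenCV 4.12 (cv2) and the standard library are available. Lean on these libraries where they do the work, as an engineer would, in place of code of your own. Each camera call takes 0.05 s, during which the arm holds its last target.

TASK

Pick up the grey snap cap by its finger bar and set it over the wider of the two collars on the console's connector panel. Press it straight down until it clicks over the beads, then keep pressing until its rim has squeezed the rubber seal ring fully down. The seal is self-adhesive and must stay squeezed: finish while still pressing the cap down with the gripper, do not let go, and leave the speaker, eraser and spray can where they are.

Things in the scene. Friction and masses are not known exactly. Their poses are not given: they have to be found in the camera images.
- cap: Loose grey snap cap upright on the desk, 0.06-0.13 kg. Origin: centre of its open underside, z up. Round, 58 mm across, disc top at z = 29 mm; on it a finger bar 46 mm long (cap's x), 18 mm thick (cap's y), z = 29 to 55 mm. Below: inner lip of 40 mm bore, z = 0 to 5 mm, then a groove of 47 mm bore up to the ceiling at z = 24 mm. Its turn about z does not matter for fitting.
- wide_collar: Wider plain aluminium collar, fixed at either end of the panel. Origin: centre of its base, on the panel's top face, z up. Flange 70 mm across, 3 mm thick; stud 35 mm across up to z = 25 mm, tapering to 24 mm at its top, z = 30 mm; around the stud's foot the rubber seal ring (seal). The fully pressed cap has its origin 8 mm above this origin.
- beads (a point): Centre of the stud, 22 mm above the wide collar's origin, at the height of its four sprung steel beads (12 mm balls) that stick out to 44 mm across and give way to the cap's lip: met with the cap's origin 26 mm above the collar's, push peaks at about 7 to 12 N at 24 mm, falls off below 22 mm and snaps down (the click) at about 17 to 13 mm; then the seal pushes back.
- seal (a joint): How far the rubber seal ring round the wide collar's stud is squeezed down, in m: 0 = free (ring top 13 mm above the collar's base), 0.005 = fully down on its stop (8 mm). Ring 44 mm inside, 60 mm outside diameter. Springs back up when not pressed; about 2 N to start and 15 N fully down.
- narrow_collar: The narrower plain aluminium collar, fixed at the other end of the panel: flange 44 mm diameter, stud 20 mm diameter and 30 mm high, no beads. The cap does not fit it. Origin: centre of its base on the panel's top face.
- panel: Fixed grey connector panel plate, 140 mm (x) by 260 mm (y) by 20 mm high, lying on the desk. Origin: centre of its underside. The collars stand 75 mm either side of its middle, along its y.
- speaker: Bystander: black round conference speaker, 110 mm diameter, 35 mm high. Origin: centre of underside.
- eraser: Bystander: whiteboard eraser, 120 (x) by 50 by 34 mm. Origin: centre of underside.
- spray: Bystander: spray can, 52 mm diameter, 170 mm high. Origin: centre of underside.
There are look-alikes about, which are no part of the job. Of the things like the cap, leave any that is purple; of the rest the larger one is meant.

How it is judged:
On the way, in this order (a step that is already met when the one before it is completed fails the run):
1. the cap is lifted clear of the desk (height (world z) of cap above 0.04 m), for 0.1 s.
2. the cap has clicked over the beads of the wide collar (z of cap in the frame of wide_collar below 0.0145 m and horizontal distance between cap and wide_collar below 0.004 m and angle between cap's own z axis and vertical below 0.12 rad), for 0.05 s.
At the end, for the whole second after the job is handed in: Cap level (0.1 rad), centred (4 mm) and clicked on the wide collar, rim at most 10.5 mm above its base, seal squeezed over 3.5 of 5 mm, cap still, pressing the collar with over 5 N, fingers still bearing on the cap (over 3 N) (value of joint seal above 0.0035 m and z of cap in the frame of wide_collar below 0.0105 m and horizontal distance between cap and wide_collar below 0.004 m and angle between cap's own z axis and vertical below 0.1 rad and contact force between the fingers and cap above 3 N and contact force between cap and wide_collar above 5 N and linear speed of cap below 0.02 m/s); the arm keeps its last pose, push and grip.
It fails at once if the speaker is pushed away (distance of speaker from where it was at the start of the episode above 0.03 m).
It fails at once if the eraser is pushed away (distance of eraser from where it was at the start of the episode above 0.03 m).
It fails at once if the spray can is pushed away or knocked over (distance of spray from where it was at the start of the episode above 0.03 m or angle between spray's own z axis and vertical above 0.5 rad).
It also fails if it takes over 42 s, if anything falls off the work surface, if the arm or the gripper's body presses on something with over 40 N, if the wrist force passes 120 N, or if a joint passes its speed limit or range.

## Working session

There is one attempt and no reset: what is moved stays moved. The work goes in short steps, Python scripts to look and compute and a tool call to move; the robot and the scene stay as the last step left them, time stands still between calls to the robot, and variables do not carry over. Pictures are saved under pics/ and viewed, and the job is handed in when it is done.

Besides the shell and the picture viewer there is one more tool, called after "Call:" in YAML: its name, and indented under it one key for each argument. play_rows: Moves the arm, as the interface text tells. Its arguments: {"type":"object","properties":{"deltas":{"type":"array","items":{"type":"number","minimum":-1,"maximum":1}},"hand":{"type":"number"},"grip_force":{"type":"number"}},"required":["deltas"]}

```bash
mkdir -p pics; python3 - <<'E'
from workcell import ctrl
import cv2,numpy as np,pickle
s=ctrl.observe();print({k:np.round(v,3) for k,v in s.items()})
F={}
for n in("side","top","wrist"):
    f=ctrl.grab_frame(n);F[n]=f;cv2.imwrite(f"pics/a_{n}.png",f["pixels"])
    print(n,f["fx"],f["fy"],f["cx"],f["cy"],np.round(f["R"],3).tolist(),np.round(f["t"],3).tolist())
pickle.dump(F,open("a.pkl","wb"))
E
```

```text
{'time_s': np.float64(0.0), 'qpos': array([-1.286,  0.334,  0.04 ,  1.466, -0.013,  1.343, -0.058]), 'qvel': array([-0.001, -0.   , -0.   , -0.   , -0.001, -0.001,  0.002]), 'joint_torque': array([-0.0000e+00, -6.5855e+01,  1.3650e+00, -4.0556e+01,  1.7000e-02,
        1.3000e-02,  0.0000e+00]), 'tool_pos': array([0.243, 0.602, 0.23 ]), 'orientation': array([ 0.829,  0.559, -0.001,  0.   ]), 'contact_force': array([0.228, 0.691, 0.163]), 'moment': array([-0.012, -0.007, -0.008]), 'width': np.float64(0.085)}
side 350.01286020879206 350.01286020879206 250.22479855052313 192.08268787102415 [[0.935, -0.354, -0.014], [-0.274, -0.7, -0.659], [0.223, 0.621, -0.752]] [-0.536, 0.23, 0.836]
top 431.52807065501577 431.52807065501577 254.366418533875 190.1182513644282 [[0.019, -1.0, -0.004], [-0.997, -0.019, -0.078], [0.077, 0.006, -0.997]] [0.018, 0.592, 1.035]
wrist 297.3186396354542 297.3186396354542 260.18386408821834 187.9880235665891 [[0.375, 0.927, -0.001], [0.886, -0.358, 0.296], [0.274, -0.112, -0.955]] [-0.65, -0.038, 0.38]
```

```bash
ls -la .
```

```text
total 1744
drwxr-xr-x  3 agent agent    4096 Dec  6 22:31 .
drwxr-xr-x 23 root  root     4096 Dec  6 22:31 ..
-rw-r--r--  1 agent agent 1770454 Dec  6 22:31 a.pkl
drwxr-xr-x  2 agent agent    4096 Dec  6 22:31 pics
```

View pics/a_top.png

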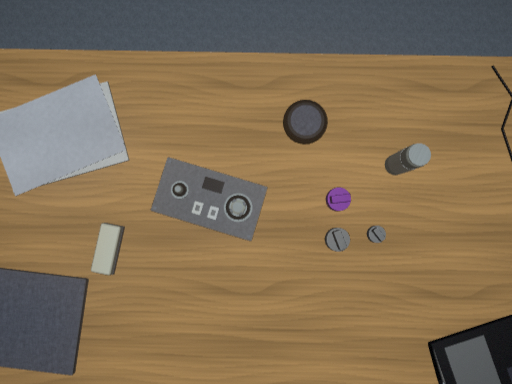

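View pics/a_side.png

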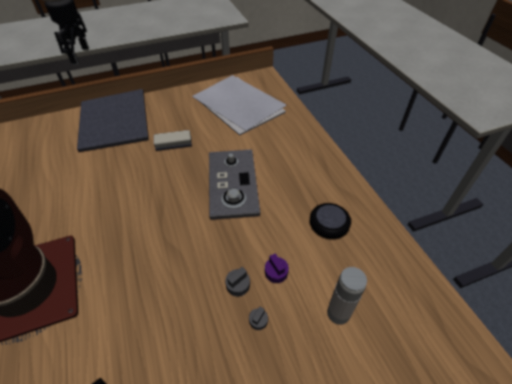

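View pics/a_wrist.png

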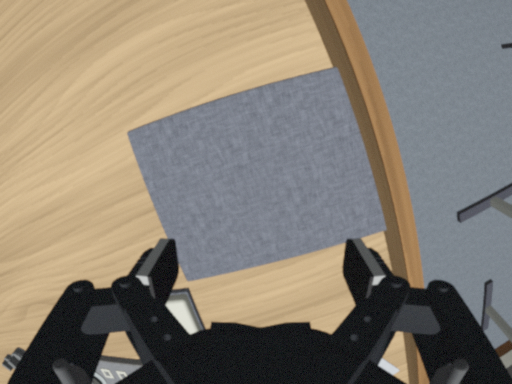

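The top view shows the cap (larger grey) at (337,239), the purple look-alike at (339,199) and the small grey one at (376,233). The wide collar is at (238,207), the eraser at (107,250), the speaker at (305,121) and the spray can at about (408,158). Next I'll measure them.

```bash
cat > h.py <<'E'
import numpy as np,cv2
def ray(f,u,v):
    d=np.array([(u-f["cx"])/f["fx"],(v-f["cy"])/f["fy"],1.]); return f["R"].T@d, -f["R"].T@f["t"]
def rayw(f,u,v):
    a=np.array([u-f["cx"],v-f["cy"]])/f["fx"];th=np.hypot(*a)
    d=np.r_[np.sin(th)*a/th,np.cos(th)] if th>0 else np.array([0,0,1.])
    return f["R"].T@d, -f["R"].T@f["t"]
def plane(r,z):
    d,c=r; return c+d*(z-c[2])/d[2]
def proj(f,X):
    p=f["R"]@np.asarray(X)+f["t"]; return np.array([f["cx"]+f["fx"]*p[0]/p[2],f["cy"]+f["fy"]*p[1]/p[2]])
def projw(f,X):
    p=f["R"]@np.asarray(X)+f["t"];r=np.hypot(p[0],p[1]);th=np.arctan2(r,p[2])
    return np.array([f["cx"]+f["fx"]*th*p[0]/r,f["cy"]+f["fx"]*th*p[1]/r])
E
python3 - <<'E'
import pickle,cv2,numpy as np
from h import *
F=pickle.load(open("a.pkl","rb"))
t=F["top"];s=F["side"]
def crop(p,c,h,k): return cv2.resize(p[c[1]-h:c[1]+h,c[0]-h:c[0]+h],None,fx=k,fy=k,interpolation=cv2.INTER_CUBIC)
im=np.vstack([np.hstack([crop(t["pixels"],(337,239),20,7),crop(t["pixels"],(238,207),20,7)]),np.hstack([crop(s["pixels"],(238,281),20,7),crop(s["pixels"],(234,197),20,7)])])
cv2.imwrite("pics/b.png",im)
print("cap",plane(ray(t,337,239),.029),"collar",plane(ray(t,238,207),.05),"narrow",plane(ray(t,179.5,189),.05))
print("side cap",plane(ray(s,237.5,281),.029))
E
```

```text
cap [ 0.47627744 -0.17250778  0.029     ] collar [0.54812675 0.0673473  0.05      ] narrow [0.58846084 0.20817853 0.05      ]
side cap [ 0.47425499 -0.17821329  0.029     ]
```

View pics/b.png

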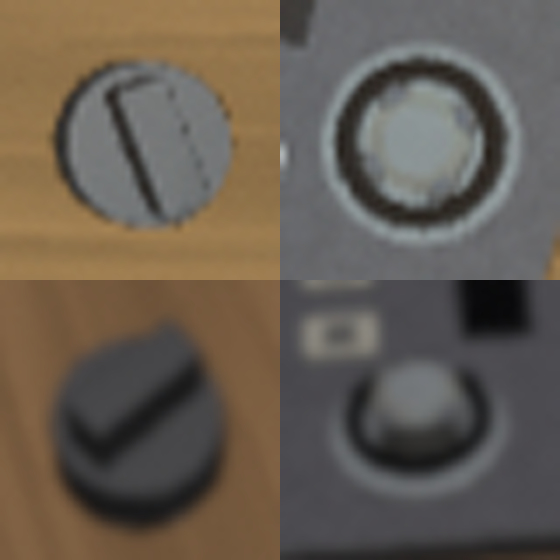

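Call:
play_rows:
  deltas: [-0.5, 0.5, 0, 0, -1, 1, 0, 0, -1, 1, 0, 0, -1, 1, 0, 0, -1, 1, 0, 0]
  hand: 0.0

```text
time_s: 0.65
tool_pos: [0.3184, 0.4252, 0.231]
orientation: [0.829, 0.559, -0.0, 0.0]
contact_force: [0.4, 0.7, 0.0]
width: 0.0424
```

Call:
play_rows:
  deltas: [-1, 1, 0, 0, -1, 1, 0, 0, -1, 1, 0, 0, -1, 1, 0, 0, -1, 1, 0, 0]

```text
time_s: 1.15
tool_pos: [0.4012, 0.2299, 0.2313]
orientation: [0.829, 0.559, 0.0, -0.0]
contact_force: [0.7, -0.2, -0.3]
width: 0.0428
```

Call:
play_rows:
  deltas: [-1, 1, 0, 0, -1, 1, 0, 0, -1, 1, 0, 0, -1, 1, 0, 0, -1, 1, 0, 0]

```text
time_s: 1.65
tool_pos: [0.4841, 0.0347, 0.2314]
orientation: [0.829, 0.559, 0.0, -0.0]
contact_force: [0.3, 0.2, -0.3]
width: 0.0426
```

Call:
play_rows:
  deltas: [-1, 0.35, 0, 0, -1, 0.35, 0, 0, -1, 0.35, 0, 0, -1, 0.35, 0, 0, -1, 0.35, 0, 0]

```text
time_s: 2.15
tool_pos: [0.4759, -0.1236, 0.2313]
orientation: [0.829, 0.559, 0.0, -0.0]
contact_force: [0.1, 0.5, -0.7]
width: 0.0421
```

Call:
play_rows:
  deltas: [-1, 0.35, 0, 0, -0.4, 0.2, 0, 1, 0, 0, 0, 1, 0, 0, 0, 1, 0, 0, 0, 1]

```text
time_s: 2.65
tool_pos: [0.4757, -0.1676, 0.2312]
orientation: [0.914, 0.405, -0.0, -0.0]
contact_force: [0.4, 0.1, -0.2]
width: 0.0426
```

Call:
play_rows:
  deltas: [0, 0, 0, 1, 0, 0, 0, 1, 0, 0, 0, 1, 0, 0, 0, 1, 0, 0, 0, 1]

```text
time_s: 3.15
tool_pos: [0.4757, -0.1674, 0.2312]
orientation: [0.98, 0.198, -0.0, -0.0]
contact_force: [-0.4, 0.4, -0.0]
width: 0.0427
```

Call:
play_rows:
  deltas: [0, 0, 0, 1, 0, 0, 0, 1, 0, 0, 0, 1, 0, 0, 0, 1, 0, 0, 0, 1]

```text
time_s: 3.65
tool_pos: [0.4757, -0.1674, 0.2312]
orientation: [1.0, -0.019, -0.0, -0.0]
contact_force: [0.4, 0.4, 0.4]
width: 0.0426
```

Call:
play_rows:
  deltas: [0, 0, 0, 1, 0, 0, 0, 1, 0, 0, 0, 1, 0, 0, 0, 1, 0, 0, 0, 1]

```text
time_s: 4.15
tool_pos: [0.4758, -0.1673, 0.2312]
orientation: [0.972, -0.235, -0.0, -0.0]
contact_force: [-0.3, 0.2, 0.2]
width: 0.0425
```

Call:
play_rows:
  deltas: [0, 0, 0, 1, 0, 0, 0, 1, 0, 0, 0, 1, 0, 0, 0, 1, 0, 0, 0, 1]

```text
time_s: 4.65
tool_pos: [0.4757, -0.1674, 0.2312]
orientation: [0.898, -0.44, -0.0, 0.0]
contact_force: [-0.4, -0.6, 0.1]
width: 0.0426
```

Call:
play_rows:
  deltas: [0, 0, 0, 1, 0, 0, 0, 1, 0, 0, 0, 1, 0, 0, 0, 0.3, 0, 0, 0, 0]

```text
time_s: 5.15
tool_pos: [0.4758, -0.1674, 0.2312]
orientation: [0.827, -0.562, -0.0, 0.0]
contact_force: [0.0, -0.0, 0.7]
width: 0.0427
```

```bash
python3 - <<'E'
from workcell import ctrl
import cv2,numpy as np,pickle
from h import *
F={}
for n in("wrist","top"):
    f=ctrl.grab_frame(n);F[n]=f;cv2.imwrite(f"pics/c_{n}.png",f["pixels"])
pickle.dump(F,open("c.pkl","wb"))
s=ctrl.observe();print(s["time_s"],s["tool_pos"],s["orientation"],s["qpos"])
print(projw(F["wrist"],[.476,-.173,.029]))
E
```

```text
5.25 [ 0.47587976 -0.16739513  0.23129598] [ 8.27187054e-01 -5.61926665e-01 -3.31801363e-05  1.14567433e-05] [-0.53658557  0.01264951  0.80633276  1.84392665 -0.00950423  1.28899267
 -0.92107533]
[265.4160085  164.22047478]
```

View pics/c_wrist.png

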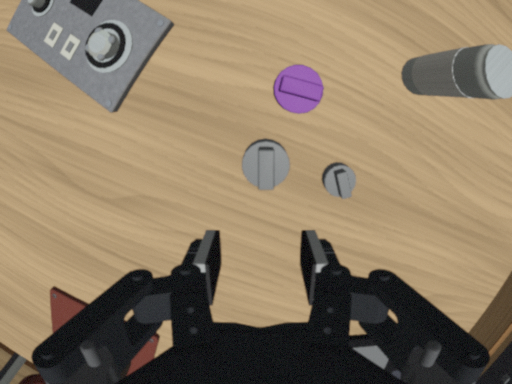

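The wrist view shows the cap disc at about (266,164), with its bar upright in the picture and so square to the jaws. The purple cap is at (298,88) and the small cap at (340,181). I'll refine this with the bar top.

```bash
python3 - <<'E'
import pickle,cv2,numpy as np
from h import *
F=pickle.load(open("c.pkl","rb"))
w=F["wrist"];p=w["pixels"]
a=cv2.resize(p[132:196,234:298],None,fx=9,fy=9,interpolation=cv2.INTER_CUBIC)
cv2.imwrite("pics/d.png",a)
hsv=cv2.cvtColor(p,cv2.COLOR_BGR2HSV);m=(hsv[...,1]<60).astype(np.uint8)*255
m[:132]=0;m[196:]=0;m[:,:234]=0;m[:,298:]=0
c=max(cv2.findContours(m,0,1)[0],key=cv2.contourArea);print(cv2.fitEllipse(c),cv2.boundingRect(c))
P=[plane(rayw(w,*q[0]),.029)[:2] for q in c]; P=np.array(P,np.float32); print(cv2.minEnclosingCircle(P),cv2.fitEllipse(P))
t=F["top"];p=t["pixels"];hsv=cv2.cvtColor(p,cv2.COLOR_BGR2HSV);m=(hsv[...,1]<60).astype(np.uint8)*255
m[:220]=0;m[258:]=0;m[:,:318]=0;m[:,358:]=0
c=max(cv2.findContours(m,0,1)[0],key=cv2.contourArea)
e=cv2.fitEllipse(c);print("top",e,plane(ray(t,*e[0]),.02))
E
```

```text
((265.35052490234375, 163.96258544921875), (46.95564651489258, 49.506622314453125), 175.65504455566406) (242, 139, 48, 51)
((0.4754766821861267, -0.17348015308380127), 0.03130403906106949) ((0.47575661540031433, -0.1730595827102661), (0.05591396987438202, 0.06049672141671181), 115.70086669921875)
top ((340.812744140625, 243.40982055664062), (28.42799949645996, 34.087120056152344), 130.65745544433594) [ 0.4655053  -0.18350612  0.02      ]
```

View pics/d.png

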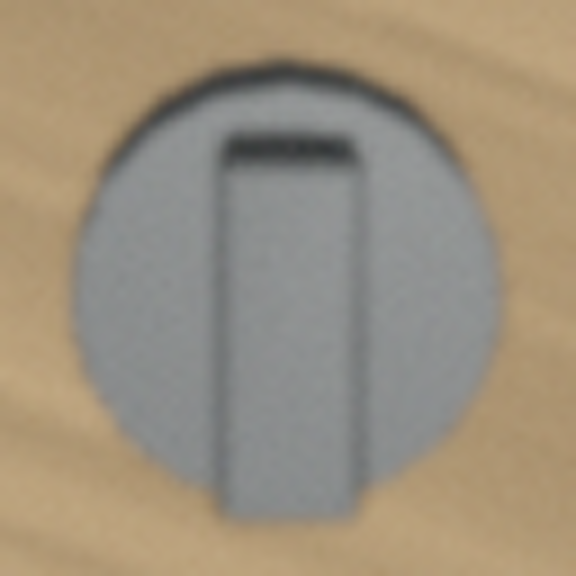

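View pics/c_top.png

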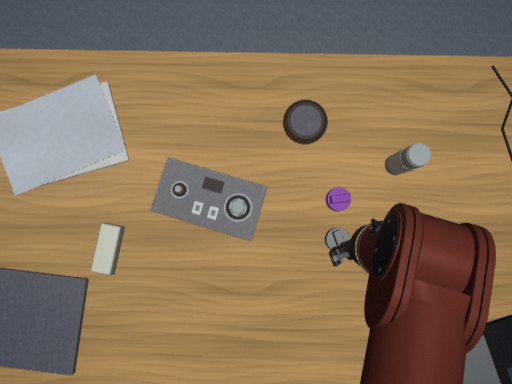

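```bash
python3 - <<'E'
import pickle,numpy as np
from h import *
w=pickle.load(open("c.pkl","rb"))["wrist"]
C=np.array([plane(rayw(w,u,v),.055)[:2] for u,v in((258.2,150),(273.5,150),(273.5,189.3),(258.2,189.3))])
print(C,C.mean(0),[np.linalg.norm(C[i]-C[i-1]) for i in range(4)])
d=C[0]-C[3]+C[1]-C[2];print("bar dir",np.degrees(np.arctan2(d[1],d[0])))
q=np.array([.827187,-.561927]);print("tool x",np.degrees(2*np.arctan2(q[1],q[0])))
a=2*np.arctan2(q[1],q[0]);D=C.mean(0)-np.array([.47588,-.16740])
print("units",D@[np.cos(a),np.sin(a)]/.03,D@[np.sin(a),-np.cos(a)]/.03)
E
```

```text
[[ 0.49307244 -0.15725097]
 [ 0.49920862 -0.17271224]
 [ 0.45775501 -0.18963737]
 [ 0.45142902 -0.17361756]] [ 0.47536627 -0.17330454] [np.float64(0.04474415933401741), np.float64(0.01663440812354994), np.float64(0.0447756773527246), np.float64(0.017223597786135064)]
bar dir 21.832853439116036
tool x -68.378324182807
units 0.1766592842472298 0.08844208811306564
```

Call:
play_rows:
  deltas: [0.18, 0.09, 0.5, 0, 0, 0, 1, 0, 0, 0, 1, 0, 0, 0, 1, 0, 0, 0, 1, 0]

```text
time_s: 5.75
tool_pos: [0.4754, -0.1734, 0.0953]
orientation: [0.827, -0.562, 0.0, -0.0]
contact_force: [0.8, 0.6, -0.1]
width: 0.0422
```

Call:
play_rows:
  deltas: [0, 0, 0.7, 0, 0, 0, 0.5, 0, 0, 0, 0.4, 0, 0, 0, 0.3, 0, 0, 0, 0, 0]

```text
time_s: 6.25
tool_pos: [0.4751, -0.1734, 0.0387]
orientation: [0.827, -0.563, -0.0, 0.0]
contact_force: [-0.5, 0.2, -0.2]
width: 0.0427
```

```bash
python3 - <<'E'
from workcell import ctrl
import cv2,numpy as np
for n in("wrist","side"):
    f=ctrl.grab_frame(n);p=f["pixels"]
    cv2.imwrite(f"pics/e_{n}.png",p if n=="wrist" else cv2.resize(p[200:340,160:340],None,fx=4,fy=4))
print(ctrl.observe()["tool_pos"])
E
```

```text
[ 0.47575659 -0.17364862  0.03982037]
```

View pics/e_wrist.png

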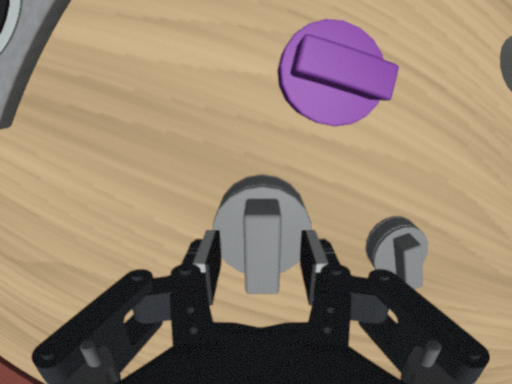

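View pics/e_side.png

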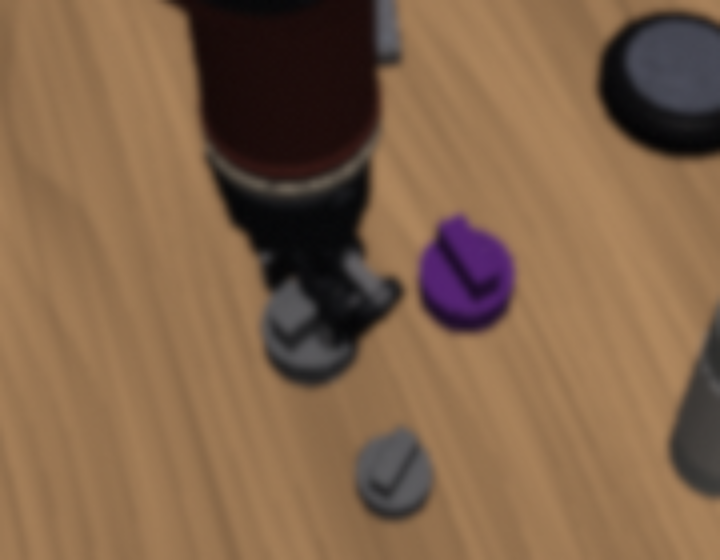

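The jaws straddle the bar: it sits at u≈262, between the pads at 215 and 307. I'll go 6 mm lower and close.

Call:
play_rows:
  deltas: [0, 0, 0.1, 0, 0, 0, 0.1, 0, 0, 0, 0, 0]

```text
time_s: 6.65
tool_pos: [0.4754, -0.1733, 0.0332]
orientation: [0.827, -0.563, -0.0, -0.0]
contact_force: [-0.5, -0.0, -0.3]
width: 0.0421
```

Call:
play_rows:
  deltas: [0, 0, 0, 0, 0, 0, 0, 0, 0, 0, 0, 0, 0, 0, 0, 0, 0, 0, 0, 0]
  hand: -1
  grip_force: 80

```text
time_s: 7.15
tool_pos: [0.4756, -0.1736, 0.0336]
orientation: [0.827, -0.563, 0.0, -0.0]
contact_force: [-0.3, -0.3, 4.5]
width: 0.0164
```

Call:
play_rows:
  deltas: [0, 0, -0.2, 0, 0, 0, -0.5, 0, 0, 0, -1, 0, 0, 0, -1, 0, 0, 0, -0.8, 0]

```text
time_s: 7.65
tool_pos: [0.4755, -0.1739, 0.1408]
orientation: [0.826, -0.563, 0.001, -0.0]
contact_force: [0.2, 0.1, -0.7]
width: 0.0164
```

Call:
play_rows:
  deltas: [0, 0, -0.5, 0, 0, 0, 0, 0]

```text
time_s: 7.85
tool_pos: [0.4767, -0.1739, 0.1561]
orientation: [0.827, -0.563, 0.002, -0.001]
contact_force: [0.2, 0.2, -0.9]
width: 0.0168
```

```bash
python3 - <<'E'
from workcell import ctrl
import cv2,numpy as np,pickle
F={}
for n in("wrist","side","top"):
    f=ctrl.grab_frame(n);p=f["pixels"];F[n]=f
    cv2.imwrite(f"pics/f_{n}.png",p if n!="side" else cv2.resize(p[160:340,120:340],None,fx=3.5,fy=3.2))
F["s"]=ctrl.observe();pickle.dump(F,open("f.pkl","wb"))
print(F["s"]["tool_pos"],F["s"]["width"],F["s"]["contact_force"],F["s"]["qpos"])
E
```

```text
[ 0.47502479 -0.17323997  0.15300109] 0.016537782249085184 [-0.35849423 -0.32541531 -1.40216471] [-0.5166892   0.11058816  0.83896871  1.94418834 -0.09124662  1.12545565
 -0.83656344]
```

View pics/f_wrist.png

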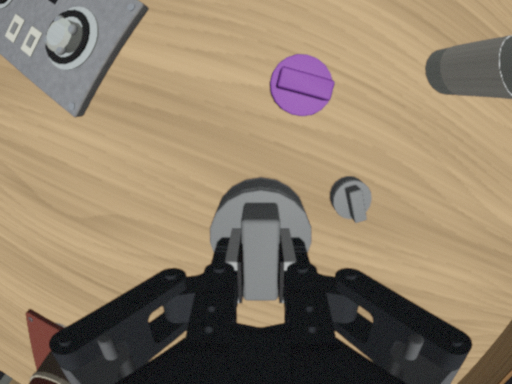

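View pics/f_side.png

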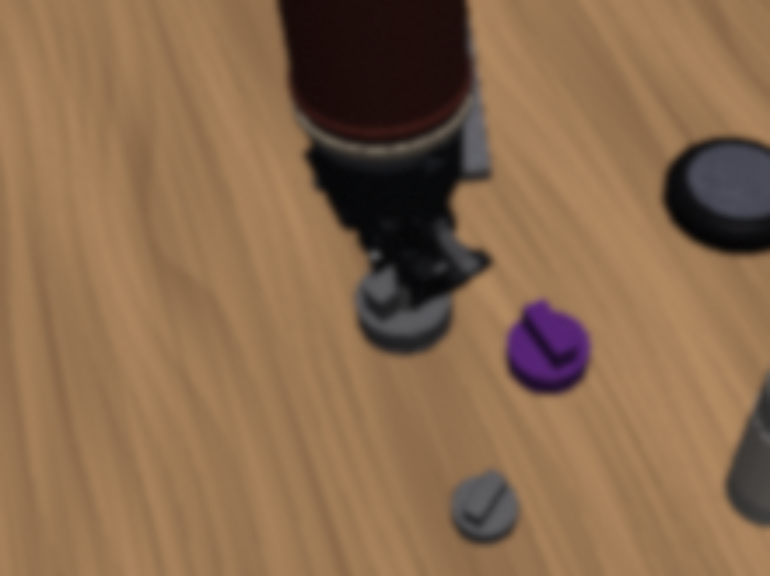

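View pics/f_top.png

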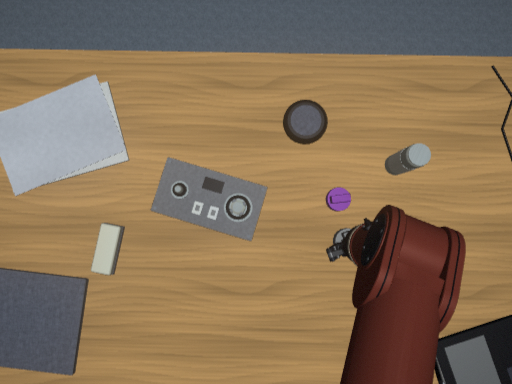

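The cap is held and level, at (260,230) in the wrist view. I'll measure the wide collar from the top view (238,207) and from the wrist camera's view of it.

```bash
python3 - <<'E'
import pickle,numpy as np,cv2
from h import *
A=pickle.load(open("a.pkl","rb"));Fm=pickle.load(open("f.pkl","rb"))
def meas(f,c,h,r,tag):
    p=f["pixels"];k=8
    cr=p[c[1]-h:c[1]+h,c[0]-h:c[0]+h]; g=cv2.resize(cv2.cvtColor(cr,cv2.COLOR_BGR2GRAY),None,fx=k,fy=k,interpolation=cv2.INTER_CUBIC)
    m=(g<65).astype(np.uint8)*255
    cs=[x for x in cv2.findContours(m,cv2.RETR_CCOMP,cv2.CHAIN_APPROX_NONE)[0] if len(x)>150]
    for x in cs:
        P=np.array([plane(r(f,c[0]-h+(u+.5)/k-.5,c[1]-h+(v+.5)/k-.5),.033)[:2] for u,v in x[:,0]],np.float32)
        print(tag,len(x),np.round(np.r_[cv2.fitEllipse(P)[0],cv2.fitEllipse(P)[1],],4))
    cv2.imwrite(f"pics/g_{tag}.png",np.hstack([g,m]))
meas(A["top"],(238,207),20,ray,"top")
meas(A["side"],(234,197),20,ray,"side")
meas(Fm["wrist"],(68,38),36,rayw,"wrist")
E
```

```text
top 535 [0.549  0.0693 0.0562 0.0567]
top 434 [0.549  0.0693 0.0454 0.0464]
side 678 [ 0.5785 -0.0141  0.0117  0.2023]
side 599 [0.5484 0.0692 0.0535 0.0627]
side 307 [0.5959 0.111  0.0384 0.0408]
wrist 1482 [0.5486 0.0696 0.0531 0.0562]
```

View pics/g_top.png

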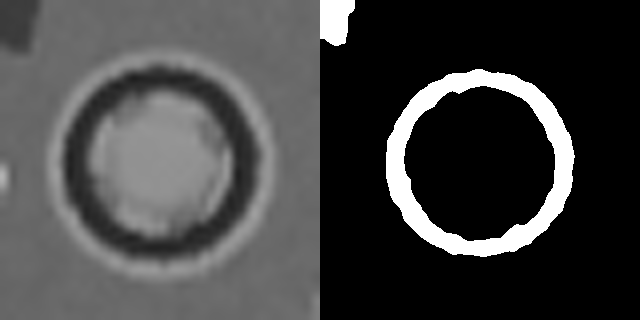

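View pics/g_wrist.png

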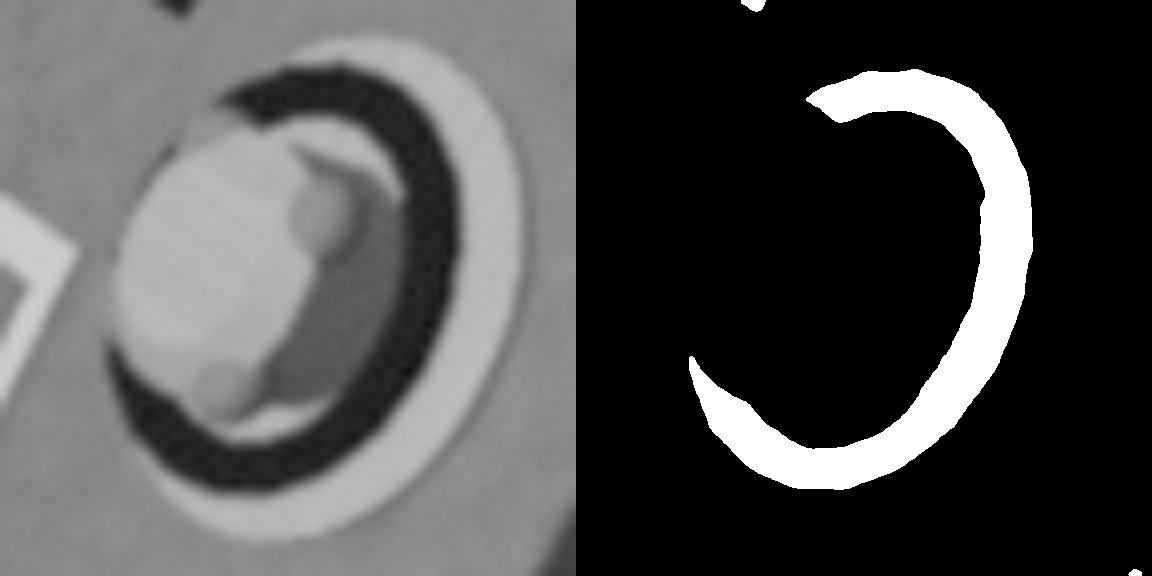

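All three views put the wide collar at about (0.549, 0.069), agreeing to within 1 mm. Moving over it.

Call:
play_rows:
  deltas: [-0.5, -0.4, 0, 0, -1, -0.8, 0, 0, -1, -0.8, 0, 0, -1, -0.8, 0, 0, -1, -0.8, 0, 0]

```text
time_s: 8.5
tool_pos: [0.5259, -0.0069, 0.1523]
orientation: [0.827, -0.563, -0.001, 0.001]
contact_force: [0.5, 0.2, 0.0]
width: 0.0168
```

Call:
play_rows:
  deltas: [-1, -0.8, 0, 0, -0.8, -0.6, 0, 0, -0.33, -0.24, 0, 0, 0, 0, 0, 0, 0, 0, 0, 0]

```text
time_s: 9.0
tool_pos: [0.5482, 0.0675, 0.1527]
orientation: [0.826, -0.563, -0.0, 0.001]
contact_force: [0.2, -1.3, -0.4]
width: 0.0163
```

```bash
cat > st.py <<'E'
from workcell import ctrl
import numpy as np
P=[];C=[]
for i in range(4):
    f=ctrl.grab_frame("wrist");s=ctrl.observe();P.append(s["tool_pos"]);C.append(s["contact_force"])
p=np.mean(P,0);q=s["orientation"];a=2*np.arctan2(q[1],q[0])
D=np.array([.5488,.0693])-p[:2]
print(s["time_s"],p,np.std(P,0),q,np.mean(C,0),s["width"]);print("units",D@[np.cos(a),np.sin(a)]/.03,D@[np.sin(a),-np.cos(a)]/.03)
E
python3 st.py; python3 - <<'E'
from workcell import ctrl
import cv2
for n in("wrist","side"):
    p=ctrl.grab_frame(n)["pixels"];cv2.imwrite(f"pics/h_{n}.png",p if n!="side" else cv2.resize(p[110:250,150:330],None,fx=4,fy=4))
E
```

```text
9.2 [0.54841571 0.06727395 0.15321678] [9.72958345e-05 2.21681433e-04 1.52015476e-04] [ 8.25990458e-01 -5.63684098e-01  4.36352416e-06  3.03148165e-05] [-0.1725255  -0.2317275  -0.75968842] 0.01681656779711926
units -0.05821883626273107 -0.03654625234703642
```

View pics/h_wrist.png

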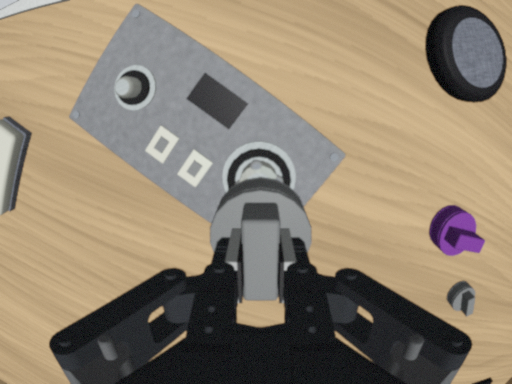

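View pics/h_side.png

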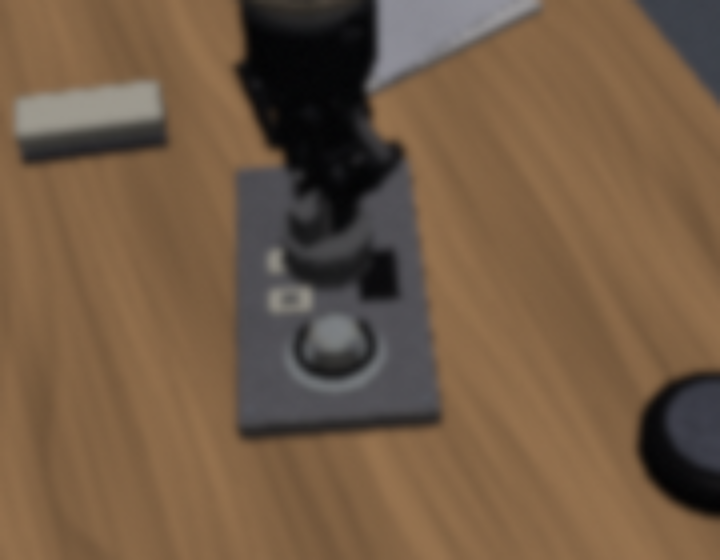

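Call:
play_rows:
  deltas: [-0.06, -0.035, 0.4, 0, 0, 0, 0.6, 0, 0, 0, 0.6, 0, 0, 0, 0.35, 0, 0, 0, 0, 0]

```text
time_s: 9.8
tool_pos: [0.5478, 0.071, 0.093]
orientation: [0.827, -0.563, -0.001, 0.001]
contact_force: [0.0, -0.6, -0.9]
width: 0.0167
```

```bash
python3 st.py; python3 - <<'E'
from workcell import ctrl
import cv2,pickle
F={}
for n in("wrist","side"):
    f=ctrl.grab_frame(n);F[n]=f;p=f["pixels"];cv2.imwrite(f"pics/i_{n}.png",p if n!="side" else cv2.resize(p[150:240,180:290],None,fx=6,fy=6,interpolation=2))
pickle.dump(F,open("i.pkl","wb"))
E
```

```text
10.0 [0.54921152 0.07121939 0.0950047 ] [4.11726193e-04 9.82176814e-05 5.53611097e-04] [ 8.26613361e-01 -5.62769912e-01  3.97516189e-04 -4.68105234e-04] [-0.03414978 -0.13481661 -0.55451734] 0.01615347263433699
units 0.05449745919560938 0.03621614050805597
```

View pics/i_wrist.png

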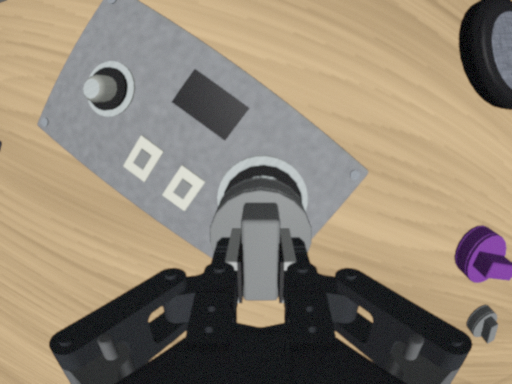

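View pics/i_side.png

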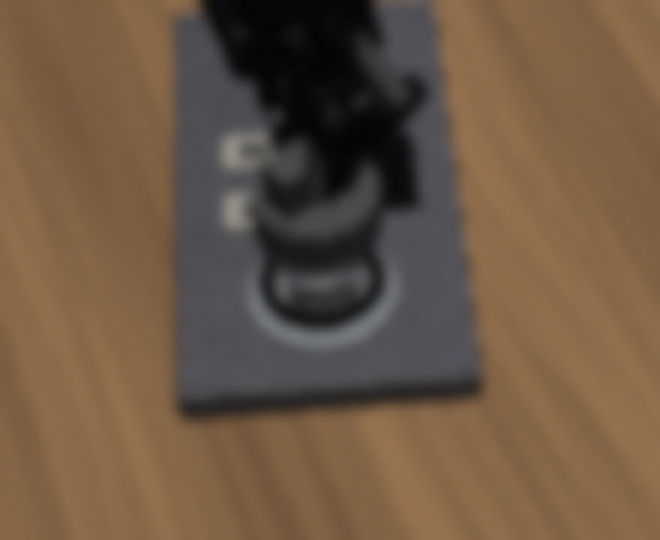

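Both the TCP reading and the wrist view put the cap about 1.8 mm off: flange centre u≈263, cap centre u≈260.5. I'll correct that and go to just above the beads.

Call:
play_rows:
  deltas: [0.05, 0.03, 0, 0, 0, 0, 0, 0, 0, 0, 0.2, 0, 0, 0, 0, 0]

```text
time_s: 10.5
tool_pos: [0.5483, 0.0696, 0.088]
orientation: [0.827, -0.563, -0.0, 0.0]
contact_force: [-0.9, 0.6, 0.0]
width: 0.0164
```

```bash
python3 st.py; python3 - <<'E'
from workcell import ctrl
import cv2,pickle
f=ctrl.grab_frame("wrist");p=f["pixels"];cv2.imwrite("pics/j.png",cv2.resize(p[130:250,190:330],None,fx=5,fy=5,interpolation=2))
pickle.dump(f,open("j.pkl","wb"))
E
```

```text
10.7 [0.54855967 0.06954693 0.08855662] [1.48068680e-04 2.32850144e-05 1.96267255e-04] [ 8.26631213e-01 -5.62744019e-01 -1.46179413e-05  7.79336233e-05] [ 0.2916854  -0.19499361 -0.66436637] 0.016377325920762763
units 0.01059483629954398 -0.004435327727888122
```

View pics/j.png

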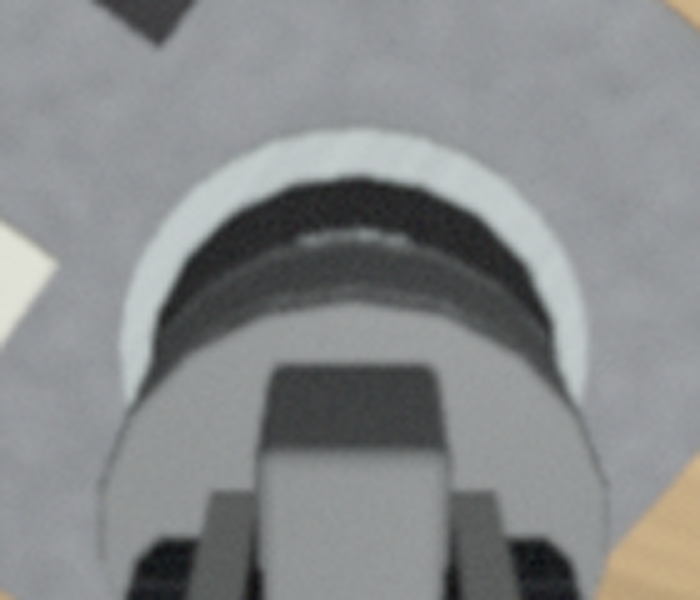

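The flange spans 120–590 (centre 355) and the cap 98–608 (centre 353), so they are aligned within 0.5 mm. Pressing down now.

Call:
play_rows:
  deltas: [0, 0, 0.1, 0, 0, 0, 0.1, 0, 0, 0, 0.1, 0, 0, 0, 0, 0]

```text
time_s: 11.15
tool_pos: [0.5488, 0.0696, 0.0795]
orientation: [0.827, -0.563, 0.0, 0.0]
contact_force: [0.7, 0.2, -0.2]
width: 0.0165
```

Call:
play_rows:
  deltas: [0, 0, 0.1, 0, 0, 0, 0.1, 0, 0, 0, 0, 0]

```text
time_s: 11.45
tool_pos: [0.5491, 0.0698, 0.0741]
orientation: [0.827, -0.563, 0.0, -0.0]
contact_force: [0.2, 0.5, 0.8]
width: 0.0164
```

Call:
play_rows:
  deltas: [0, 0, 0.1, 0, 0, 0, 0.1, 0, 0, 0, 0, 0]

```text
time_s: 11.75
tool_pos: [0.5483, 0.0695, 0.067]
orientation: [0.827, -0.563, -0.0, 0.0]
contact_force: [1.9, 0.2, -4.7]
width: 0.0161
```

Call:
play_rows:
  deltas: [0, 0, 0.05, 0, 0, 0, 0.05, 0, 0, 0, 0, 0, 0, 0, 0, 0]

```text
time_s: 12.15
tool_pos: [0.5486, 0.0695, 0.065]
orientation: [0.827, -0.563, -0.0, 0.0]
contact_force: [-3.0, -0.8, 5.0]
width: 0.0165
```

```bash
python3 st.py; python3 - <<'E'
from workcell import ctrl
import cv2,pickle
for n in("wrist","side"):
    f=ctrl.grab_frame(n);p=f["pixels"];cv2.imwrite(f"pics/k_{n}.png",cv2.resize(p[130:250,190:330] if n=="wrist" else p[150:240,180:290],None,fx=5,fy=5,interpolation=2))
E
```

```text
12.35 [0.5485545  0.06947944 0.06500854] [1.23672403e-05 2.45990503e-05 2.06525824e-05] [ 8.26607392e-01 -5.62778979e-01 -1.85577033e-04  7.84407720e-05] [-3.00064087 -0.34115446  5.49920558] 0.01601197866726213
units 0.00856476818562834 -0.005421301139450605
```

View pics/k_wrist.png

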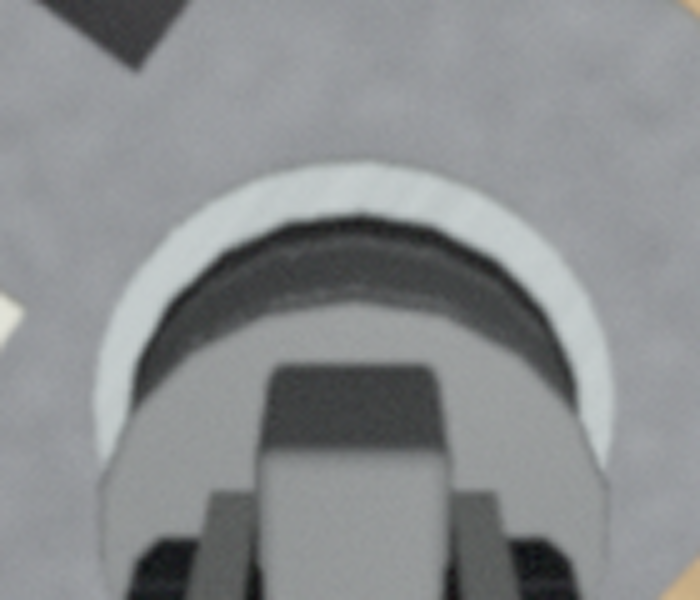

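View pics/k_side.png

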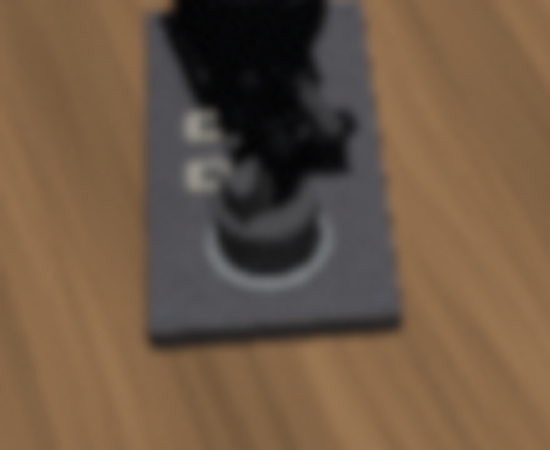

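The cap has clicked and its rim is on the seal, which pushes back with about 5–6 N. I'll keep pressing.

Call:
play_rows:
  deltas: [0, 0, 0.05, 0, 0, 0, 0.05, 0, 0, 0, 0, 0, 0, 0, 0, 0]

```text
time_s: 12.85
tool_pos: [0.5487, 0.0695, 0.0624]
orientation: [0.827, -0.563, -0.0, -0.0]
contact_force: [-5.7, -0.6, 11.0]
width: 0.0165
```

Call:
play_rows:
  deltas: [0, 0, 0.05, 0, 0, 0, 0, 0, 0, 0, 0, 0]

```text
time_s: 13.15
tool_pos: [0.5487, 0.0695, 0.0615]
orientation: [0.827, -0.563, -0.0, -0.0]
contact_force: [-7.1, -1.8, 17.5]
width: 0.0163
```

There is a 7 N side push along −x, so I'll ease the tool about 1 mm that way (tool +y) and press a little more.

Call:
play_rows:
  deltas: [0, 0.04, 0, 0, 0, 0, 0, 0, 0, 0, 0, 0]

```text
time_s: 13.45
tool_pos: [0.5486, 0.0695, 0.0616]
orientation: [0.827, -0.563, 0.0, -0.001]
contact_force: [-2.6, 0.5, 13.2]
width: 0.0165
```

Call:
play_rows:
  deltas: [0, 0, 0.05, 0, 0, 0, 0, 0, 0, 0, 0, 0]

```text
time_s: 13.75
tool_pos: [0.5487, 0.0695, 0.0613]
orientation: [0.827, -0.563, 0.0, -0.001]
contact_force: [-9.5, -1.0, 29.5]
width: 0.0164
```

```bash
python3 st.py; python3 - <<'E'
from workcell import ctrl
import cv2,pickle
for n in("wrist","side"):
    f=ctrl.grab_frame(n);p=f["pixels"];cv2.imwrite(f"pics/l_{n}.png",cv2.resize(p[130:250,190:330] if n=="wrist" else p[150:240,180:290],None,fx=5,fy=5,interpolation=2))
E
```

```text
13.95 [0.54875688 0.06946584 0.06132695] [1.46553099e-05 7.12218972e-06 2.19765355e-05] [ 8.26596348e-01 -5.62793768e-01  1.93291977e-04 -1.27062556e-03] [-9.6296591  -0.43085078 29.28471569] 0.016311381865609743
units 0.005670028727581912 0.0006887582028528834
```

View pics/l_wrist.png

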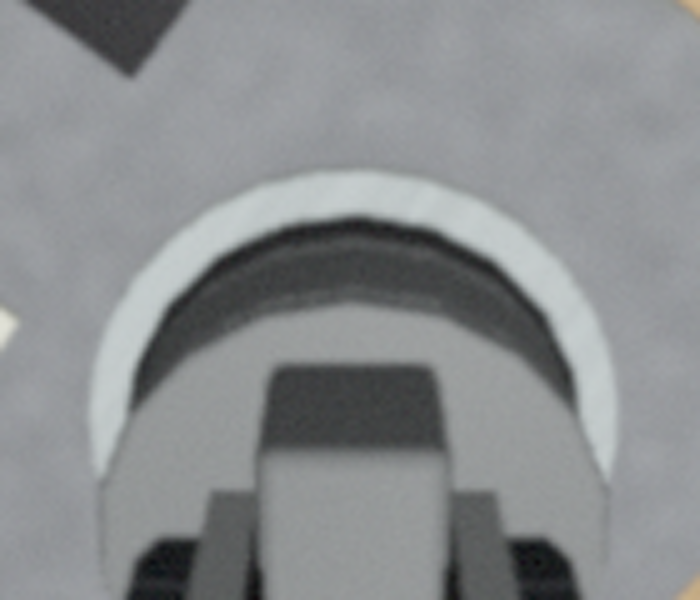

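View pics/l_side.png

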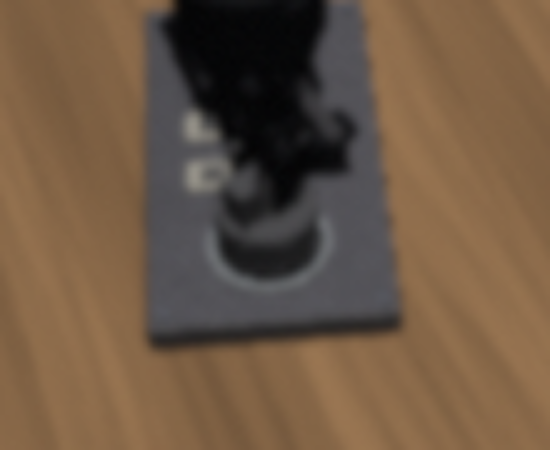

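The seal is on its stop: force went from 13 to 29 N over only 0.3 mm, and the rim is about 7.8 mm above the collar's base. The readings are steady, so I'm handing in while pressing.

```bash
python3 - <<'E'
from workcell import ctrl
print(ctrl.finish_job()); s=ctrl.observe(); print(s["time_s"],s["tool_pos"],s["contact_force"],s["width"])
E
```

```text
the job is handed in; nothing more can be done
None
the job is handed in; nothing more can be done
```

The cap is pressed fully down on the wide collar, and I handed the job in at about 14 s with the gripper still holding the bar and pressing. I gripped the larger grey cap by its finger bar, lifted it, centred it over the collar and pressed it down through the click.

**Last checks:**
- **Position:** the tool was within 0.3 mm of the collar centre I had measured. The three views that gave that centre agreed to within 1 mm.
- **Height:** the cap's rim was about 7.8 mm above the collar's base, worked out from the tool height at grasp.
- **Force:** the push rose from 13 to 29 N in about 0.3 mm of travel, which means the seal was on its stop. The readings were steady.
- **Click:** I inferred it from the force falling away and then the seal pushing back, because no image shows it directly.
- **Side force:** about 10 N along −x remained at the end. Shifting the tool 1 mm cut it to about 3 N, but the final press brought it back. The cap still looked centred and level in the images.
- **Bystanders:** I never went near the speaker, eraser or spray can, and no contact showed in the force readings. I did not measure their positions again at the end.

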